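# Rank the seasonings in the condiment rack

### The arm

A 7-joint arm with a two-finger parallel gripper is mounted at the origin on a cart in front of the work surface, level with it; the furniture and walls round the work are solid. World frame = base frame: x ahead of the robot, y to its left, z up, the work surface at z = 0. Lengths are in mm, angles in rad, forces in N, time in s.
With the tool pointing down it reaches from about 350 to 775 mm from the base axis. Payload 3.1 kg.
Tool frame: the origin (TCP) lies at the very end of the fingers, on their centre line; the grasp point (between the pads) lies 19 mm behind it; z points along the fingers, y is the line along which they close (so a half turn about z gives the same grasp; the last joint's range is limited). The gripper opens to 85 mm and grips with 20 to 120 N. Pads are 22 mm wide; open, the fingers measure 114 mm over their backs; the gripper's body (76 mm by 85 mm) begins 54 mm behind the grasp point. The pads swing forward as they close: fully open they stand 13 mm farther back than shut.
Start: joints at [-0.042, 0.311, 0.014, 1.512, -0.004, 1.319, -0.027], TCP at [550.016, 0.032, 231.304] pointing down, gripper open.
Joint ranges: [-2.7, 2.7], [-0.3, 1.91], [-1.27, 1.3], [0.12, 2.57], [-1.44, 4.58], [0.2, 2.03], [-3.05, 3.05]. Speed limits (rad/s): [2.79, 2.79, 3.14, 3.14, 3.14, 3.14, 3.14].

### API

Orientations are given as a unit quaternion [w, x, y, z].
In Python, from station import observe, imaging, env, search_frame, spot_point gives the robot as it stands. The module is installed in compiled form; this text tells all that it offers.
- The arm moves only by the shell command python3 -m handwheel 'ROWS' [FORCE]. ROWS is JSON, a list that holds one entry, the list of rows, each a list of 7 numbers: the turn, a rotation vector about the world's x, y, z in rad, then the shift along the world's x, y, z in mm, then the finger opening in mm, from 0 to 85.4. A call has 1 to 12 rows; each row shifts and turns the commanded pose from where the row before left it; what a row does not reach is not made up. A row lasts 1/10 s, in which the tool goes at most 50 mm and 8.59 degrees, less where a joint would pass 70% of its speed; a pose out of reach is approached as far as the arm can. A call is refused whole if a number of a shift passes 50 or a number of a turn 0.15, either way. A call with a gripper value outside its range is refused whole. The fingers move at their own pace and stop on an object; FORCE is the grip in N (left out, the last holds). Time passes only in rows, so rows that do not move let the fingers close. It gives the time, the measured TCP pose, the force, the opening and the grip force at its end, in the units of the state.
- observe(): the state, without advancing time (a new reading comes with each control period).
- imaging.get_image(name): name is "scene" or "side" or "wrist"; returns a dict with "frame" (384x512x3 uint8, red, green, blue), "fx", "fy", "cx", "cy" (pixels), "D" ([k1, k2, p1, p2, k3] as OpenCV has them; the pictures are not rectified), "xyz" and "attitude" of the camera in the world. Camera axes: x right, y up, looking along -z (the intrinsics and any distortion apply to the point x, -y, -z); pixel columns grow to the right and rows downward; lengths in mm; the calibration is good to about 2 mm. A picture is of the moment at which its call begins. There is no depth.
- env.finish_job(): hands the job in; it is judged then, once.
Trained networks look in a picture, given as the dict that the camera call returned (one of the last four; its "shot" number tells which), for a name from the list of things; names that differ only in an ending like _2 or _b are one class to them, and where a whole thing is asked for, a point or a joint stands for the part that bears it (a point fixed in the world has none). Each returns a list of dicts, best first, with "p" (0 to 1); they miss things now and then, are a little off and sometimes report something else, mostly with a low value. They report only what shows in the picture. A call takes as long as a camera call. They do not tell look-alikes from the thing itself.
- search_frame(picture, target): "pixel" ([column, row] in pixels, amid what is visible of it).
- spot_point(picture, target): "pixel" ([column, row] in pixels: a listed point, or the origin of a listed thing).
The state is a dict: "clock": time; "q": joint angles; "joint_velocities": joint speeds; "joint_torque": joint torques, N m; "position": TCP position; "tcp_rot": TCP orientation; "contact_force": force on the tool from outside, world axes, zero at the start; "moment": the same for the moment, N m; "grip_width": finger opening in mm; "grip_force": force on a finger pad.
Only numpy, scipy, OpenCV 4.12 (cv2) and the standard library are available. Lean on these libraries where they do the work, as an engineer would, in place of code of your own. Each camera call takes 0.05 s, during which the arm holds its last target. There are 200 camera calls.

### The job

Put the four upright containers that stand along the front of the worktop (pepper mill, spice jar, salt shaker and cocoa jar) away in the wooden rack: upright, one to a compartment, ranked by height with the tallest next to the end that carries the steel handle and the shortest at the other end. Leave the lemon, the mandarin and the little green box where they are; the jars and bottles along the back wall are not part of the job.

Things in the scene. Friction and masses are not known exactly. Their poses are not given: they have to be found in the camera images.
- pepper_mill: Dark turned-wood pepper mill with a small steel knob on top, the tallest of the four: 140 mm high, foot 56 mm across, waist 43 mm at 50 mm height, straight head 47 mm across from 70 to 114 mm height, knob 17 mm across. Loose; its parts do not turn. It stands on the front part of the worktop. Origin at the centre of its underside, z up along its axis.
- spice_jar: Glass spice jar with a broad green cap, second tallest: 106 mm high, 46 mm across from bottom to top. Loose. It stands on the front part of the worktop (a similar jar by the back wall is not meant). Origin at the centre of its underside, z up along its axis.
- salt_shaker: Clear salt shaker with a grey domed top, third tallest: 90 mm high, 44 mm across up to 66 mm height, the top about 34 mm across. Loose. Origin at the centre of its underside, z up along its axis.
- cocoa_jar: Small jar with a brown screw lid, the shortest of the four: 77 mm high, 62 mm across (lid 59 mm). Loose. It stands on the front part of the worktop (a similar jar by the back wall is not meant). Origin at the centre of its underside, z up along its axis.
- rack: Low wooden condiment rack, fixed to the worktop: 94 mm wide (its x), 356 mm long with its end pieces (its y), walls 26 mm high. Four open square compartments in one row along its y, each 78 mm by 78 mm inside, their centres at y = -123, -41, +41 and +123 mm (x = 0), inner floor 8 mm above the worktop, walls between them 4 mm thick. Origin at the centre of its underside, on the worktop.
- handle_end: End board of the rack that carries the handle: wood, 94 mm by 12 mm, 60 mm high, with a steel loop on top that reaches 88 mm. Fixed to one of the two ends of the rack, at rack y = +172 mm or -172 mm; the compartment centres lie 49, 131, 213 and 295 mm from it. The other end has a low plain board, 26 mm high. Origin at the centre of its underside.
- lemon: Yellow lemon, 78 x 55 x 56 mm, loose, among the containers; stays where it is. Origin at its underside.
- mandarin: Orange mandarin, 64 mm across, 55 mm high, loose, among the containers; stays where it is. Origin at its underside.
- stock_box: Small green carton with a gabled top, 35 x 61 x 61 mm, loose, among the containers; stays where it is. Origin at the centre of its underside.
Mind the look-alikes: they are no part of the job. Leave any purple look-alike of the pepper_mill alone.

How it is judged (in metres and radians):
At the end, for the whole second after the job is handed in: From the handle end: mill, spice jar, salt, cocoa, one per compartment, on its floor (underside 3-14 mm above the rack's), within 25 mm of the rack's centre line and 27 mm of the compartment's distance from the handle end (49, 131, 213, 295 mm), under 0.12 rad of tilt, slower than 20 mm/s (x of pepper_mill in the frame of rack between -0.025 and 0.025 m and horizontal distance between pepper_mill and handle_end between 0.022 and 0.076 m and z of pepper_mill in the frame of rack between 0.003 and 0.014 m and angle between each of pepper_mill, spice_jar, salt_shaker, cocoa_jar's own z axis and vertical below 0.12 rad and linear speed of each of pepper_mill, spice_jar, salt_shaker, cocoa_jar below 0.02 m/s and x of spice_jar in the frame of rack between -0.025 and 0.025 m and horizontal distance between spice_jar and handle_end between 0.104 and 0.158 m and z of spice_jar in the frame of rack between 0.003 and 0.014 m and x of salt_shaker in the frame of rack between -0.025 and 0.025 m and horizontal distance between salt_shaker and handle_end between 0.186 and 0.24 m and z of salt_shaker in the frame of rack between 0.003 and 0.014 m and x of cocoa_jar in the frame of rack between -0.025 and 0.025 m and horizontal distance between cocoa_jar and handle_end between 0.268 and 0.322 m and z of cocoa_jar in the frame of rack between 0.003 and 0.014 m); the robot touches nothing.
It fails at once if The lemon is pushed more than 30 mm from its place (distance of lemon from where it was at the start of the episode above 0.03 m).
It fails at once if The mandarin is pushed more than 30 mm from its place (distance of mandarin from where it was at the start of the episode above 0.03 m).
It fails at once if The green box is pushed more than 30 mm from its place (distance of stock_box from where it was at the start of the episode above 0.03 m).
It also fails if it takes over 106 s, if anything falls off the work surface, if the arm or the gripper's body presses on something with over 40 N, if the wrist force passes 120 N, or if a joint passes its speed limit or range.

## Working session

There is one attempt and no reset: what is moved stays moved. The work goes in short steps, Python scripts to look and compute and a shell command to move; the robot and the scene stay as the last step left them, time stands still between calls to the robot, and variables do not carry over. Pictures are saved under pics/ and viewed, at most 14 in all, crops included, and the job is handed in when it is done.

```bash
mkdir -p pics; cat > h.py <<'E'
import numpy as np, cv2
from scipy.spatial.transform import Rotation as R
from station import observe, imaging, env, search_frame, spot_point
def ray(p,px):
    K=np.array([[p['fx'],0,p['cx']],[0,p['fy'],p['cy']],[0,0,1]])
    u=cv2.undistortPoints(np.array([[px]],float),K,np.array(p['D'],float))[0,0]
    q=p['attitude']; Q=R.from_quat([q[1],q[2],q[3],q[0]]) if np.size(q)==4 else R.from_matrix(q)
    return np.array(p['xyz'],float),Q.apply([u[0],-u[1],-1])
def onz(p,px,z):
    o,d=ray(p,px); return o+d*(z-o[2])/d[2]
def save(p,n): cv2.imwrite(n,cv2.cvtColor(p['frame'],cv2.COLOR_RGB2BGR))
E
python3 - <<'E'
from h import *
names="pepper_mill spice_jar salt_shaker cocoa_jar rack handle_end lemon mandarin stock_box".split()
zs=[70,53,45,38,10,30,28,27,30]
print({k:np.round(v,2) if not isinstance(v,str) else v for k,v in observe().items()} )
for c in ["scene","side","wrist"]:
    p=imaging.get_image(c); save(p,f"pics/{c}0.png"); print(c,np.round(p['xyz']),p['D'])
    for n,z in zip(names,zs):
        s=search_frame(p,n); t=spot_point(p,n)
        print(n,[(np.round(a['pixel']).tolist(),round(a['p'],2),np.round(onz(p,a['pixel'],z))[:2].tolist()) for a in s[:3]],'| O',[(np.round(a['pixel']).tolist(),round(a['p'],2),np.round(onz(p,a['pixel'],0))[:2].tolist()) for a in t[:3]])
E
```

```text
{'clock': np.float64(0.0), 'q': array([-0.04,  0.31,  0.01,  1.51, -0.  ,  1.32, -0.03]), 'joint_velocities': array([-0.,  0., -0.,  0.,  0.,  0.,  0.]), 'joint_torque': array([-0.000e+00, -3.799e+01,  1.500e-01, -2.306e+01,  1.000e-02,
        1.000e-02,  0.000e+00]), 'position': array([5.4927e+02, 1.0000e-02, 2.3022e+02]), 'tcp_rot': array([-0.  ,  0.71,  0.71, -0.  ]), 'contact_force': array([-0.36, -0.16, -0.32]), 'moment': array([-0.01, -0.02,  0.03]), 'grip_force': np.float64(0.0), 'grip_width': np.float64(85.51)}
scene [-262.  721.  595.] [-0.07253783  0.          0.          0.          0.        ]
pepper_mill [([307.0, 198.0], 0.62, [350.0, 13.0]), ([238.0, 210.0], 0.25, [416.0, 189.0])] | O [([308.0, 219.0], 0.9, [348.0, 2.0]), ([294.0, 190.0], 0.6, [486.0, -84.0]), ([195.0, 240.0], 0.41, [462.0, 287.0])]
spice_jar [([268.0, 193.0], 0.95, [453.0, 54.0])] | O [([268.0, 209.0], 0.95, [458.0, 49.0])]
salt_shaker [([236.0, 209.0], 0.8, [455.0, 163.0])] | O [([237.0, 221.0], 0.75, [463.0, 156.0]), ([323.0, 186.0], 0.33, [451.0, -175.0])]
cocoa_jar [([195.0, 225.0], 0.62, [467.0,
[... 1828 characters left out ...]
0.69, [472.0, -68.0])]
spice_jar [([152.0, 125.0], 0.67, [455.0, 44.0])] | O [([172.0, 115.0], 0.76, [462.0, 48.0])]
salt_shaker [([162.0, 13.0], 0.66, [469.0, 142.0])] | O [([173.0, 6.0], 0.79, [469.0, 157.0])]
cocoa_jar [] | O [([173.0, 114.0], 0.39, [464.0, 49.0])]
rack [([309.0, 154.0], 0.6, [610.0, 7.0])] | O [([309.0, 175.0], 0.58, [613.0, -19.0])]
handle_end [([362.0, 6.0], 0.84, [651.0, 152.0])] | O [([334.0, 14.0], 0.89, [631.0, 150.0])]
lemon [([261.0, 362.0], 0.57, [561.0, -261.0]), ([154.0, 121.0], 0.24, [450.0, 44.0])] | O [([263.0, 358.0], 0.65, [564.0, -281.0])]
mandarin [([171.0, 316.0], 0.55, [450.0, -190.0])] | O [([175.0, 296.0], 0.86, [450.0, -180.0])]
stock_box [] | O []
```

View pics/scene0.png

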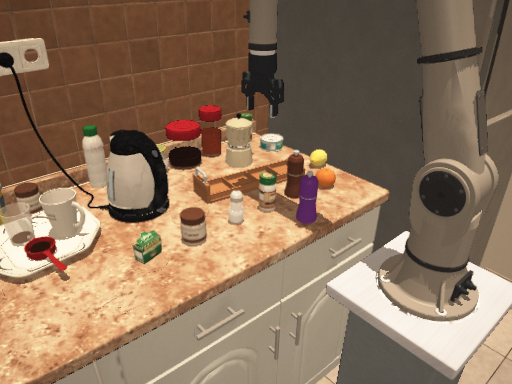

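View pics/side0.png

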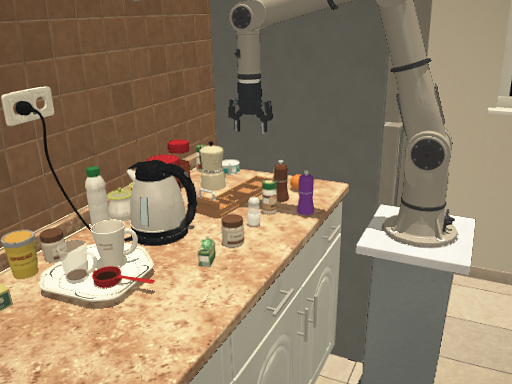

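View pics/wrist0.png

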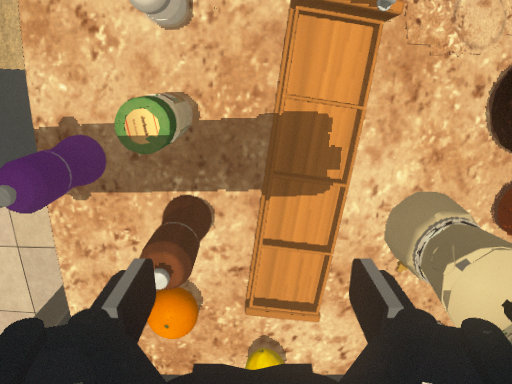

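The scene shows the purple decoy in front at wrist pixel (50,175), with the real dark mill at (185,220), between the mandarin and the rack. The green-capped jar is at (150,125) and the salt shaker is at the top at (170,8). The handle end of the rack is at the top (+y) at (350,8). Next I'll fit the rack pose and triangulate the containers.

```bash
python3 - <<'E'
from h import *
from scipy.optimize import least_squares
p=imaging.get_image("wrist"); s=imaging.get_image("side"); c=imaging.get_image("scene")
# rack corners (z=26): outer low end corners, dividers at inner wall edges
for px in [(247,313),(319,320),(250,302),(323,309),(264,241),(332,252),(274,175),(347,184),(284,96),(366,106)]:
    print(px,np.round(onz(p,px,26)))
print('moka base',np.round(onz(p,(420,225),0)))
for n in ["pepper_mill","spice_jar","salt_shaker","cocoa_jar"]:
    for f in (spot_point,search_frame):
        for a,b in ((p,'w'),(s,'s'),(c,'c')):
            print(n,f.__name__,b,[(np.round(r['pixel']).tolist(),round(r['p'],2),np.round(onz(a,r['pixel'],0 if f is spot_point else 45))[:2].tolist()) for r in f(a,n)])
g=p['frame']; cv2.imwrite('pics/rackcrop.png',cv2.resize(cv2.cvtColor(g[0:330,230:410],cv2.COLOR_RGB2BGR),None,fx=1.8,fy=1.8,interpolation=cv2.INTER_CUBIC))
E
```

```text
(247, 313) [ 543. -186.   26.]
(319, 320) [ 631. -197.   26.]
(250, 302) [ 546. -169.   26.]
(323, 309) [ 635. -180.   26.]
(264, 241) [562. -88.  26.]
(332, 252) [ 640. -103.   26.]
(274, 175) [572. -12.  26.]
(347, 184) [650. -22.  26.]
(284, 96) [580.  68.  26.]
(366, 106) [663.  59.  26.]
moka base [752. -81.   0.]
pepper_mill call w [([84.0, 156.0], 0.91, [358.0, 4.0]), ([189.0, 213.0], 0.59, [475.0, -65.0])]
pepper_mill call s [([283.0, 199.0], 0.81, [469.0, -69.0]), ([304.0, 213.0], 0.72, [357.0, 17.0])]
pepper_mill call c [([292.0, 193.0], 0.61, [480.0, -71.0]), ([307.0, 218.0], 0.57, [355.0, -1.0])]
pepper_mill call w [([175.0, 235.0], 0.68, [467.0, -73.0]), ([49.0, 169.0], 0.57, [341.0, 0.0]), ([175.0, 313.0], 0.35, [459.0, -172.0])]
pepper_mill call s [([305.0, 194.0], 0.86, [375.0, -38.0]), ([280.0, 179.0], 0.75, [508.0, -140.0])]
pepper_mill call c [([308.0, 201.0], 0.78, [363.0, -8.0]), ([295.0, 172.0], 0.55, [510.0, -110.0])]
spice_jar call w [([175.0, 116.0], 0.6, [465.0, 47.0]), ([334.0, 12.0], 0.54, [631.0, 152.0])]
spice_jar call s [([230.0, 241.0], 0.7, [482.0, 28
[... 277 characters left out ...]
_shaker call w [([170.0, 8.0], 0.6, [466.0, 155.0])]
salt_shaker call s [([252.0, 219.0], 0.89, [489.0, 126.0]), ([282.0, 199.0], 0.31, [469.0, -63.0])]
salt_shaker call c [([237.0, 219.0], 0.75, [470.0, 151.0])]
salt_shaker call w [([165.0, 11.0], 0.77, [471.0, 143.0])]
salt_shaker call s [([254.0, 211.0], 0.54, [467.0, 159.0])]
salt_shaker call c [([236.0, 212.0], 0.9, [443.0, 175.0])]
cocoa_jar call w []
cocoa_jar call s [([231.0, 241.0], 0.7, [477.0, 283.0])]
cocoa_jar call c [([192.0, 238.0], 0.87, [475.0, 289.0])]
cocoa_jar call w []
cocoa_jar call s [([230.0, 228.0], 0.62, [476.0, 291.0])]
cocoa_jar call c [([195.0, 227.0], 0.69, [453.0, 292.0]), ([267.0, 193.0], 0.26, [465.0, 46.0])]
```

View pics/rackcrop.png

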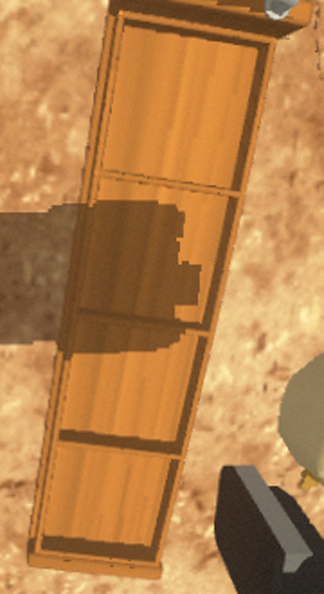

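```bash
python3 - <<'E'
from h import *
from scipy.optimize import least_squares
p=imaging.get_image("wrist")
obs=[((28,566),(-47,-178)),((161,578),(47,-178)),((60,438),(-39,-82)),((182,457),(39,-82)),((80,316),(-39,0)),((208,332),(39,0)),((103,172),(-39,82)),((241,192),(39,82))]
W=np.array([onz(p,(a[0]/1.8+230,a[1]/1.8),26)[:2] for a,_ in obs]); M=np.array([m for _,m in obs],float)
f=lambda t,M=M:M@np.array([[np.cos(t[2]),np.sin(t[2])],[-np.sin(t[2]),np.cos(t[2])]])+t[:2]
r=least_squares(lambda t:(f(t)-W).ravel(),[612,-15,-.13],loss='soft_l1'); t=r.x
print(np.round(t,3)); print(np.round(f(t)-W,1).tolist())
print(np.round(f(t,np.array([[0,123],[0,41],[0,-41],[0,-123],[0,172]])),1))
E
python3 -m handwheel '[[[0,0,0,-39,-37,0,85],[0,0,0,-38,-37,0,85],[0,0,0,0,-36,0,85],[0,0,0,0,-36,0,85],[0,0,0,0,0,0,85],[0,0,0,0,0,0,85]]]' 60
python3 - <<'E'
from h import *
o=observe(); print(o['clock'],np.round(o['position'],1))
p=imaging.get_image("wrist"); save(p,'pics/w1.png'); print(np.round(p['xyz']))
for n in ["pepper_mill","spice_jar","salt_shaker"]:
  print(n,[(np.round(r['pixel']).tolist(),round(r['p'],2),np.round(onz(p,r['pixel'],0))[:2].tolist()) for r in spot_point(p,n)])
E
```

```text
[ 6.10852e+02 -1.74360e+01 -1.36000e-01]
[[-0.6, 0.2], [1.2, -1.7], [-0.3, -2.0], [-0.5, 1.0], [-0.0, 0.8], [1.2, -0.2], [-0.1, 0.5], [-0.2, -0.1]]
[[ 627.5  104.4]
 [ 616.4   23.2]
 [ 605.3  -58.1]
 [ 594.2 -139.3]
 [ 634.1  153. ]]
clock: 4.85
position: [477.7, -142.0, 231.4]
tcp_rot: [-0.0, 0.708, 0.706, 0.0]
contact_force: [0.0, 0.9, -0.5]
grip_width: 85.4
grip_force: 0.0
4.85 [ 477.7 -142.   231.4]
[477. -63. 375.]
pepper_mill [([250.0, 89.0], 0.82, [474.0, -67.0])]
spice_jar []
salt_shaker [([382.0, 43.0], 0.7, [612.0, -19.0])]
```

View pics/w1.png

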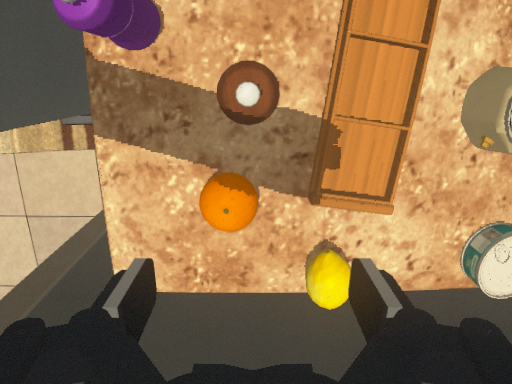

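The rack fit is good, with residuals of 2 mm or less. The mill's knob is at (247,94), with its foot at (250,89), straight below the camera, so the mill is at about (473.5,-67). I'll move over it, descend and grip.

```bash
python3 -m handwheel '[[[0,0,0,-2,38,0,85],[0,0,0,-2,37,0,85],[0,0,0,0,0,-30,85],[0,0,0,0,0,-40,85],[0,0,0,0,0,-40,85],[0,0,0,0,0,-30,85],[0,0,0,0,0,-16,85],[0,0,0,0,0,0,85],[0,0,0,0,0,0,40],[0,0,0,0,0,0,40],[0,0,0,0,0,0,40],[0,0,0,0,0,0,40]]]' 60
python3 -m handwheel '[[[0,0,0,0,0,0,40],[0,0,0,0,0,0,40],[0,0,0,0,0,20,40],[0,0,0,0,0,20,40]]]'
```

```text
clock: 6.25
position: [475.3, -66.2, 77.0]
tcp_rot: [0.001, 0.707, 0.707, 0.001]
contact_force: [-0.3, 0.1, 6.9]
grip_width: 45.3
grip_force: 61.6
clock: 6.65
position: [473.1, -66.2, 115.4]
tcp_rot: [-0.001, 0.707, 0.707, -0.001]
contact_force: [0.5, -0.2, -2.2]
grip_width: 45.7
grip_force: 61.9
```

```bash
python3 -m handwheel '[[[0,0,0,0,0,40,40],[0,0,0,0,0,40,40],[0,0,0,20,20,10,40],[0,0,0,26,30,0,40],[0,0,0,27,30,0,40],[0,0,0,27,30,0,40],[0,0,0,27,30,0,40],[0,0,0,27,30,0,40],[0,0,0,0,0,0,40],[0,0,0,0,0,0,40],[0,0,0,0,0,0,40]]]'
python3 - <<'E'
from h import *
print(np.round(observe()['position'],1))
p=imaging.get_image("scene"); p2=imaging.get_image("wrist")
a=np.hstack([p['frame'][60:260,130:380],p2['frame'][::2,::2][:192].copy() if 0 else cv2.resize(p2['frame'],(267,200))])
p['frame']=cv2.resize(a,None,fx=1.5,fy=1.5); save(p,'pics/m1.png')
E
```

```text
clock: 7.75
position: [627.4, 102.1, 205.0]
tcp_rot: [0.0, 0.708, 0.707, -0.001]
contact_force: [0.1, -0.6, -2.8]
grip_width: 45.3
grip_force: 62.4
[627.4 102.1 205. ]
```

View pics/m1.png

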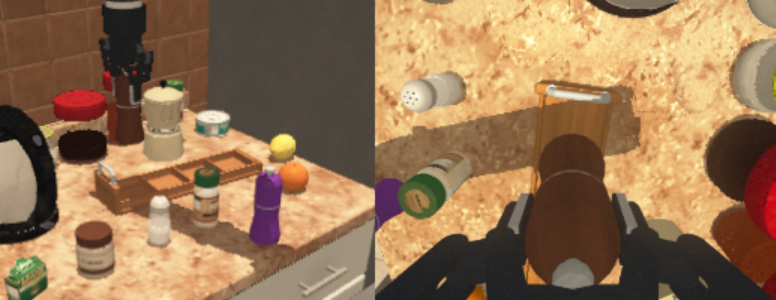

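The mill hangs upright over the handle-end compartment, so I'll lower and release it.

```bash
python3 -m handwheel '[[[0,0,0,0,2,-30,40],[0,0,0,0,0,-35,40],[0,0,0,0,0,-30,40],[0,0,0,0,0,-15,40],[0,0,0,0,0,-7,40],[0,0,0,0,0,-3,40],[0,0,0,0,0,0,40]]]'
```

```text
clock: 8.55
position: [628.5, 105.4, 86.3]
tcp_rot: [0.001, 0.707, 0.707, 0.001]
contact_force: [0.8, 0.2, -1.6]
grip_width: 45.3
grip_force: 62.5
```

```bash
python3 -m handwheel '[[[0,0,0,0,0,-2,40],[0,0,0,0,0,0,40],[0,0,0,0,0,0,85],[0,0,0,0,0,0,85],[0,0,0,0,0,0,85],[0,0,0,0,0,0,85],[0,0,0,0,0,40,85],[0,0,0,0,0,40,85],[0,0,0,0,0,40,85],[0,0,0,0,0,40,85]]]'
python3 -m handwheel '[[[0,0,0,-34,-28,0,85],[0,0,0,-34,-28,0,85],[0,0,0,-34,-28,0,85],[0,0,0,-34,-28,0,85],[0,0,0,-32,-24,0,85],[0,0,0,0,0,0,85],[0,0,0,0,0,0,85],[0,0,0,0,0,0,85]]]'
python3 - <<'E'
from h import *
print(np.round(observe()['position'],1))
p=imaging.get_image("wrist"); save(p,'pics/w2.png')
for n in ["pepper_mill","spice_jar","salt_shaker"]:
  print(n,[(np.round(r['pixel']).tolist(),round(r['p'],2),np.round(onz(p,r['pixel'],0))[:2].tolist()) for r in spot_point(p,n)])
E
```

```text
clock: 9.55
position: [627.7, 105.7, 244.9]
tcp_rot: [0.0, 0.707, 0.707, 0.0]
contact_force: [0.5, 0.1, -0.5]
grip_width: 85.1
grip_force: 0.0
clock: 10.35
position: [460.8, -29.2, 243.6]
tcp_rot: [0.0, 0.707, 0.708, 0.001]
contact_force: [-0.5, -0.3, -0.4]
grip_width: 85.0
grip_force: 0.0
[460.8 -29.2 243.6]
pepper_mill [([160.0, 128.0], 0.94, [356.0, 3.0]), ([413.0, 35.0], 0.88, [632.0, 105.0])]
spice_jar [([258.0, 85.0], 0.92, [466.0, 49.0])]
salt_shaker []
```

View pics/w2.png

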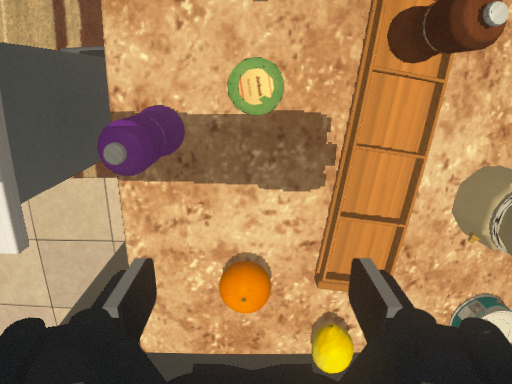

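The mill stands in compartment 1 at (410,35), and the spice cap is centred at (256,86), which puts the spice jar at about (464,49).

```bash
python3 -m handwheel '[[[0,0,0,2,39,0,85],[0,0,0,1,39,0,85],[0,0,0,0,0,-30,85],[0,0,0,0,0,-45,85],[0,0,0,0,0,-45,85],[0,0,0,0,0,-40,85],[0,0,0,0,0,-20,85],[0,0,0,0,0,-8,85],[0,0,0,0,0,0,40],[0,0,0,0,0,0,40],[0,0,0,0,0,0,40],[0,0,0,0,0,0,40]]]' 60
python3 -m handwheel '[[[0,0,0,0,0,0,40],[0,0,0,0,0,0,40],[0,0,0,0,0,30,40],[0,0,0,0,0,40,40],[0,0,0,0,0,40,40]]]'
```

```text
clock: 11.75
position: [464.4, 48.1, 57.1]
tcp_rot: [0.001, 0.707, 0.707, 0.001]
contact_force: [-1.4, -0.0, 5.7]
grip_width: 44.2
grip_force: 60.8
clock: 12.25
position: [462.4, 47.6, 166.5]
tcp_rot: [-0.0, 0.707, 0.707, -0.0]
contact_force: [1.6, -0.0, -1.3]
grip_width: 43.7
grip_force: 61.3
```

```bash
python3 -m handwheel '[[[0,0,0,38,-6,0,40],[0,0,0,38,-6,0,40],[0,0,0,38,-6,0,40],[0,0,0,38,-7,0,40],[0,0,0,0,0,0,40],[0,0,0,0,0,0,40],[0,0,0,0,0,-35,40],[0,0,0,0,0,-35,40],[0,0,0,0,0,-20,40],[0,0,0,0,0,-7,40],[0,0,0,0,0,-4,40],[0,0,0,0,0,0,40]]]'
```

```text
clock: 13.45
position: [614.9, 23.2, 66.0]
tcp_rot: [0.0, 0.707, 0.707, 0.001]
contact_force: [0.9, -0.1, -1.9]
grip_width: 43.8
grip_force: 61.5
```

```bash
python3 -m handwheel '[[[0,0,0,0,0,-1,40],[0,0,0,0,0,0,40],[0,0,0,0,0,0,85],[0,0,0,0,0,0,85],[0,0,0,0,0,0,85],[0,0,0,0,0,0,85],[0,0,0,0,0,45,85],[0,0,0,0,0,45,85],[0,0,0,0,0,45,85],[0,0,0,0,0,45,85]]]'
python3 -m handwheel '[[[0,0,0,-37,13,0,85],[0,0,0,-37,13,0,85],[0,0,0,-37,13,0,85],[0,0,0,-36,13,0,85],[0,0,0,0,0,0,85],[0,0,0,0,0,0,85],[0,0,0,0,0,0,85]]]'
python3 - <<'E'
from h import *
print(np.round(observe()['position'],1))
p=imaging.get_image("wrist"); save(p,'pics/w3.png')
for n in ["pepper_mill","spice_jar","salt_shaker","cocoa_jar"]:
  print(n,[(np.round(r['pixel']).tolist(),round(r['p'],2),np.round(onz(p,r['pixel'],0))[:2].tolist()) for r in spot_point(p,n)])
E
```

```text
clock: 14.45
position: [614.6, 22.7, 245.0]
tcp_rot: [-0.0, 0.707, 0.707, -0.0]
contact_force: [0.8, -0.7, -0.6]
grip_width: 85.0
grip_force: 0.0
clock: 15.15
position: [469.1, 74.0, 243.6]
tcp_rot: [0.001, 0.708, 0.707, 0.0]
contact_force: [-0.0, 0.2, 0.5]
grip_width: 85.2
grip_force: 0.0
[469.1  74.  243.6]
pepper_mill [([394.0, 130.0], 0.9, [630.0, 105.0]), ([164.0, 213.0], 0.9, [361.0, 4.0]), ([366.0, 229.0], 0.24, [609.0, -18.0])]
spice_jar [([377.0, 202.0], 0.64, [619.0, 18.0])]
salt_shaker [([252.0, 83.0], 0.92, [468.0, 155.0]), ([402.0, 88.0], 0.16, [635.0, 152.0])]
cocoa_jar []
```

View pics/w3.png

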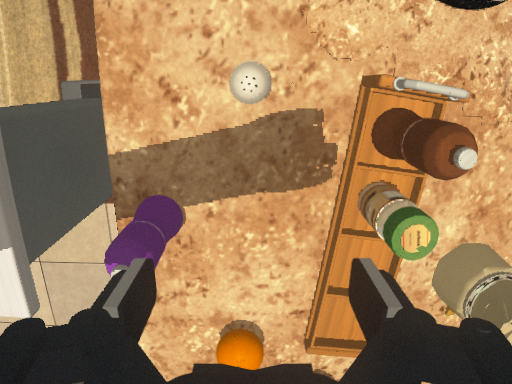

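The mill and spice jar stand in compartments 1 and 2. The salt shaker is centred at (250,83), which is about (467,154).

```bash
python3 -m handwheel '[[[0,0,0,-1,40,0,85],[0,0,0,-1,40,0,85],[0,0,0,0,0,-35,85],[0,0,0,0,0,-45,85],[0,0,0,0,0,-45,85],[0,0,0,0,0,-45,85],[0,0,0,0,0,-30,85],[0,0,0,0,0,-15,85],[0,0,0,0,0,0,40],[0,0,0,0,0,0,40],[0,0,0,0,0,0,40],[0,0,0,0,0,0,40]]]' 60
python3 -m handwheel '[[[0,0,0,0,0,0,38],[0,0,0,0,0,0,38],[0,0,0,0,0,40,38],[0,0,0,0,0,45,38],[0,0,0,0,0,45,38],[0,0,0,0,0,30,38]]]'
```

```text
clock: 16.6
position: [467.5, 155.2, 29.9]
tcp_rot: [0.001, 0.707, 0.707, 0.002]
contact_force: [0.2, -0.6, 2.0]
grip_width: 40.8
grip_force: 21.3
clock: 17.2
position: [467.3, 155.3, 192.4]
tcp_rot: [0.001, 0.707, 0.707, 0.003]
contact_force: [-0.4, -0.1, -0.5]
grip_width: 38.7
grip_force: 49.1
```

```bash
python3 - <<'E'
from h import *
o=observe();print(o['grip_width'],o['grip_force'],o['contact_force'])
p=imaging.get_image("scene"); p2=imaging.get_image("wrist")
a=np.hstack([p['frame'][20:270,130:380],p2['frame'][100:350,130:380]])
p['frame']=cv2.resize(a,None,fx=1.6,fy=1.6); save(p,'pics/s1.png')
E
```

```text
38.685163330573374 49.11252042045817 [-0.36447052 -0.0651305  -0.52287072]
```

View pics/s1.png

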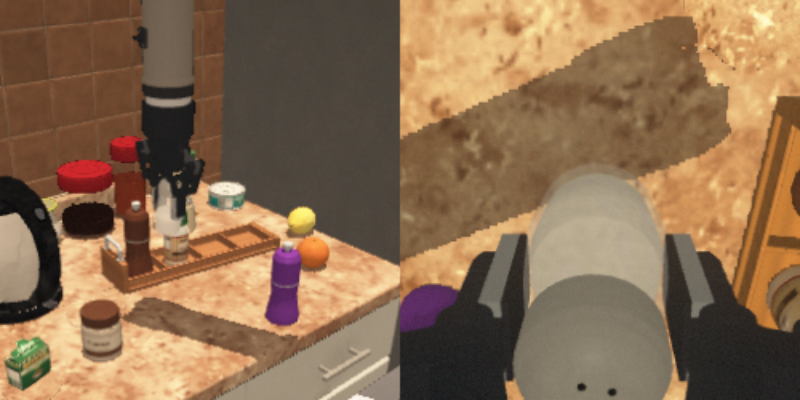

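```bash
python3 - <<'E'
from h import *
print(np.round(observe()['position'],1))
for i in range(2):
  p=imaging.get_image("wrist")
  print([(np.round(r['pixel']).tolist(),round(r['p'],2),np.round(onz(p,r['pixel'],162))[:2].tolist()) for r in spot_point(p,'salt_shaker')])
# top disc in crop: centre approx (592,345)/1.6
for px in [((592-400)/1.6+130,345/1.6+100)]: print('top',px,np.round(onz(p,px,252)), 'top front edge',np.round(onz(p,((592-400)/1.6+130,275/1.6+100),240)))
print('bottom front edge',np.round(onz(p,((597-400)/1.6+130,170/1.6+100),162)))
E
```

```text
[469.6 156.2 194.3]
[([253.0, 234.0], 0.65, [470.0, 155.0])]
[([253.0, 233.0], 0.92, [465.0, 156.0]), ([387.0, 285.0], 0.24, [544.0, 123.0])]
top (250.0, 315.625) [464. 171. 252.] top front edge [464. 179. 240.]
bottom front edge [466. 172. 162.]
```

The shaker is held upright and centred, so I'll carry it to compartment 3.

```bash
python3 -m handwheel '[[[0,0,0,23,-36,0,38],[0,0,0,23,-36,0,38],[0,0,0,23,-36,0,38],[0,0,0,23,-35,0,38],[0,0,0,23,-35,0,38],[0,0,0,23,-35,0,38],[0,0,0,0,0,0,38],[0,0,0,0,0,0,38]]]'
python3 -m handwheel '[[[0,0,0,0,0,-30,38],[0,0,0,0,0,-40,38],[0,0,0,0,0,-35,38],[0,0,0,0,0,-20,38],[0,0,0,0,0,-15,38],[0,0,0,0,0,-7,38],[0,0,0,0,0,-4,38],[0,0,0,0,0,0,38]]]'
```

```text
clock: 18.3
position: [602.8, -59.6, 185.8]
tcp_rot: [-0.002, 0.708, 0.706, -0.002]
contact_force: [0.4, 1.0, -0.7]
grip_width: 38.8
grip_force: 49.1
clock: 19.1
position: [602.9, -56.1, 38.3]
tcp_rot: [-0.001, 0.706, 0.708, -0.0]
contact_force: [-1.2, 0.2, 1.5]
grip_width: 39.0
grip_force: 49.5
```

```bash
python3 -m handwheel '[[[0,0,0,0,0,0,85],[0,0,0,0,0,0,85],[0,0,0,0,0,0,85],[0,0,0,0,0,0,85],[0,0,0,0,0,45,85],[0,0,0,0,0,45,85],[0,0,0,0,0,45,85],[0,0,0,0,0,45,85],[0,0,0,0,0,25,85]]]'
python3 -m handwheel '[[[0,0,0,-32,29,0,85],[0,0,0,-32,29,0,85],[0,0,0,-32,29,0,85],[0,0,0,-32,29,0,85],[0,0,0,0,40,0,85],[0,0,0,0,40,0,85],[0,0,0,0,40,0,85],[0,0,0,0,27,0,85],[0,0,0,0,0,0,85],[0,0,0,0,0,0,85],[0,0,0,0,0,0,85]]]'
python3 - <<'E'
from h import *
print(np.round(observe()['position'],1))
p=imaging.get_image("wrist"); save(p,'pics/w4.png')
for n in ["pepper_mill","spice_jar","salt_shaker","cocoa_jar"]:
  print(n,[(np.round(r['pixel']).tolist(),round(r['p'],2),np.round(onz(p,r['pixel'],0))[:2].tolist()) for r in spot_point(p,n)])
E
```

```text
clock: 20.0
position: [605.7, -58.5, 247.2]
tcp_rot: [0.003, 0.707, 0.707, 0.002]
contact_force: [1.1, 0.3, 0.1]
grip_width: 85.0
grip_force: 0.0
clock: 21.1
position: [476.4, 202.9, 242.2]
tcp_rot: [0.001, 0.708, 0.706, -0.0]
contact_force: [0.5, 0.1, 0.3]
grip_width: 84.8
grip_force: 0.0
[476.4 202.9 242.2]
pepper_mill [([165.0, 307.0], 0.93, [357.0, -2.0]), ([376.0, 234.0], 0.71, [629.0, 104.0])]
spice_jar [([360.0, 295.0], 0.8, [618.0, 15.0])]
salt_shaker [([344.0, 346.0], 0.98, [606.0, -69.0])]
cocoa_jar [([244.0, 80.0], 0.77, [467.0, 286.0]), ([377.0, 236.0], 0.65, [631.0, 101.0])]
```

View pics/w4.png

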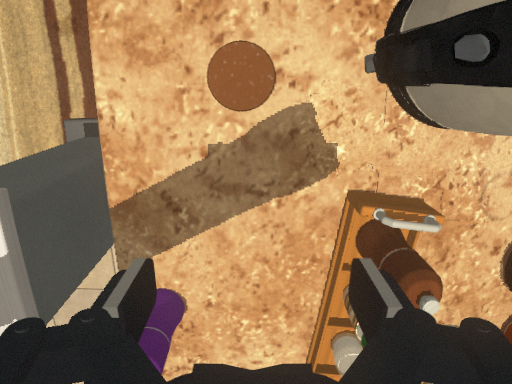

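```bash
python3 - <<'E'
from h import *
p=imaging.get_image("wrist"); print(p['fx'],np.round(observe()['position'],1),np.round(p['xyz'],1))
g=cv2.cvtColor(p['frame'],cv2.COLOR_RGB2HSV)[20:130,190:300]
m=((g[...,0]<16)&(g[...,2]<160)&(g[...,1]>90)).astype(np.uint8); n,l,s,c=cv2.connectedComponentsWithStats(m); i=1+np.argmax(s[1:,4]); print(s[i],c[i]+[190,20])
print(np.round(onz(p,c[i]+[190,20],77),1), np.round(onz(p,(368,62),130)))
E
```

```text
343.55408648505096 [476.1 203.9 242.4] [475.3 282.5 386. ]
[  17   22   70   71 3769] [241.13929424  76.69779782]
[465.8 289.2  77. ] [558. 299. 130.]
```

The cocoa lid is centred at (241,77), with its diameter consistent with 59–62 mm, so the jar is at (466,288). The kettle handle is about 90 mm away, which leaves the gripper clear.

```bash
python3 -m handwheel '[[[0,0,0,-5,42,0,85],[0,0,0,-5,42,0,85],[0,0,0,0,0,0,85],[0,0,0,0,0,-35,85],[0,0,0,0,0,-45,85],[0,0,0,0,0,-40,85],[0,0,0,0,0,-40,85],[0,0,0,0,0,-30,85],[0,0,0,0,0,-24,85],[0,0,0,0,0,0,85]]]' 60
python3 -m handwheel '[[[0,0,0,0,0,0,50],[0,0,0,0,0,0,50],[0,0,0,0,0,0,50],[0,0,0,0,0,0,50],[0,0,0,0,0,0,50]]]'
```

```text
clock: 22.4
position: [463.2, 286.1, 24.7]
tcp_rot: [-0.001, 0.707, 0.707, -0.004]
contact_force: [-0.8, -0.7, -0.5]
grip_width: 85.2
grip_force: 0.0
clock: 22.9
position: [467.8, 289.7, 30.8]
tcp_rot: [0.001, 0.707, 0.707, 0.002]
contact_force: [-0.6, -1.4, 6.4]
grip_width: 57.1
grip_force: 65.4
```

```bash
python3 -m handwheel '[[[0,0,0,0,0,35,50],[0,0,0,0,0,45,50],[0,0,0,0,0,45,50],[0,0,0,0,0,40,50],[0,0,0,0,-20,0,50],[0,0,0,0,-40,0,50],[0,0,0,0,-40,0,50],[0,0,0,0,-40,0,50]]]'
python3 -m handwheel '[[[0,0,0,14,-42,0,50],[0,0,0,14,-42,0,50],[0,0,0,14,-41,0,50],[0,0,0,21,-41,0,50],[0,0,0,21,-41,0,50],[0,0,0,21,-41,0,50],[0,0,0,21,-40,0,50],[0,0,0,0,0,0,50],[0,0,0,0,0,0,50],[0,0,0,0,0,0,50]]]'
python3 - <<'E'
from h import *
o=observe();print(np.round(o['position'],1),o['grip_width'])
p=imaging.get_image("scene"); p2=imaging.get_image("wrist")
a=np.hstack([p['frame'][20:270,130:380],p2['frame'][100:350,130:380]])
p['frame']=cv2.resize(a,None,fx=1.6,fy=1.6); save(p,'pics/c1.png')
E
```

```text
clock: 23.7
position: [465.4, 147.3, 193.5]
tcp_rot: [0.0, 0.707, 0.707, 0.0]
contact_force: [1.4, 0.1, -2.9]
grip_width: 57.2
grip_force: 65.7
clock: 24.7
position: [591.6, -137.4, 193.1]
tcp_rot: [-0.001, 0.706, 0.708, 0.0]
contact_force: [-0.6, 0.4, -2.2]
grip_width: 57.1
grip_force: 65.8
[ 591.6 -137.4  193.1] 57.1216334277752
```

View pics/c1.png

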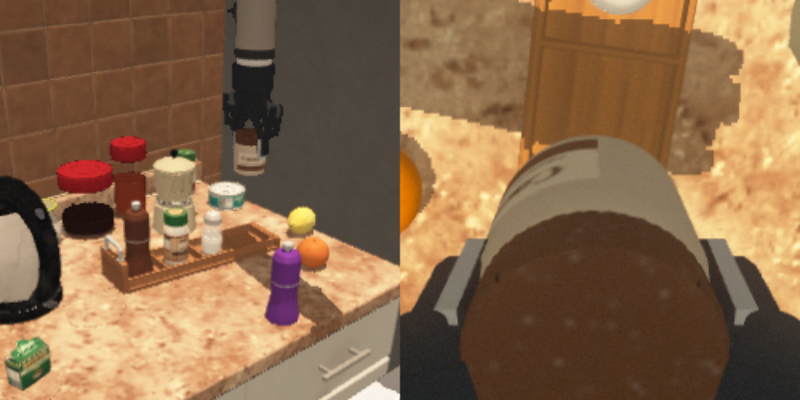

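The jar is held upright over the last compartment. I'll nudge it by (+2,-2) and lower it.

```bash
python3 -m handwheel '[[[0,0,0,2,-1,-30,50],[0,0,0,0,0,-40,50],[0,0,0,0,0,-40,50],[0,0,0,0,0,0,50]]]'
python3 - <<'E'
from h import *
P=[]
for i in range(6):
    p=imaging.get_image("wrist"); P.append(observe()['position'])
print(np.round(P,1),np.mean(P,0))
E
```

```text
clock: 25.2
position: [588.1, -137.3, 77.3]
tcp_rot: [-0.006, 0.706, 0.708, -0.004]
contact_force: [-1.5, 0.2, -3.5]
grip_width: 56.9
grip_force: 65.8
[[ 591.  -138.2   80.8]
 [ 593.8 -139.1   83.7]
 [ 595.5 -139.7   85.5]
 [ 596.3 -140.2   86.4]
 [ 596.4 -140.4   86.6]
 [ 596.2 -140.5   86.4]] [ 594.86234334 -139.66018816   84.91464887]
```

```bash
python3 -m handwheel '[[[0,0,0,0,0,-15,50],[0,0,0,0,0,-12,50],[0,0,0,0,0,-8,50],[0,0,0,0,0,-5,50],[0,0,0,0,0,-4,50],[0,0,0,0,0,0,50],[0,0,0,0,0,0,50],[0,0,0,0,0,-2,50],[0,0,0,0,0,0,50],[0,0,0,0,0,0,50]]]'
```

```text
clock: 26.5
position: [594.5, -140.4, 38.9]
tcp_rot: [0.001, 0.707, 0.707, 0.0]
contact_force: [-2.5, 0.8, 5.7]
grip_width: 57.7
grip_force: 67.2
```

Floor contact (+6 N), so I'll release and retreat.

```bash
python3 -m handwheel '[[[0,0,0,0,0,0,85],[0,0,0,0,0,0,85],[0,0,0,0,0,0,85],[0,0,0,0,0,0,85],[0,0,0,0,0,30,85],[0,0,0,0,0,40,85],[0,0,0,0,0,45,85],[0,0,0,0,0,45,85],[0,0,0,0,0,40,85]]]'
python3 -m handwheel '[[[0,0,0,-20,10,0,85],[0,0,0,-40,10,0,85],[0,0,0,-30,10,0,85],[0,0,0,0,30,0,85],[0,0,0,0,0,0,85],[0,0,0,0,0,0,85],[0,0,0,0,0,0,85],[0,0,0,0,0,0,85]]]'
python3 - <<'E'
from h import *
p=imaging.get_image("wrist"); c=imaging.get_image("scene"); print(np.round(p['xyz']))
rk=np.array([610.85,-17.4]); t=-.136; A=np.array([[np.cos(t),np.sin(t)],[-np.sin(t),np.cos(t)]])
for n in ["pepper_mill","spice_jar","salt_shaker","cocoa_jar","lemon","mandarin"]:
  for v in (p,c):
    print(n,[(np.round(r['pixel']).tolist(),round(r['p'],2),'rackxy',np.round(A@(onz(v,r['pixel'],8)[:2]-rk)).tolist()) for r in spot_point(v,n)[:2]])
a=np.hstack([cv2.resize(c['frame'][70:270,130:380],(480,384)),p['frame'][:,192:]])
c['frame']=a; save(c,'pics/end.png'); print(a.shape)
E
```

```text
clock: 27.4
position: [594.2, -140.3, 239.8]
tcp_rot: [0.001, 0.707, 0.707, 0.001]
contact_force: [0.4, 0.2, 0.3]
grip_width: 85.2
grip_force: 0.0
clock: 28.2
position: [504.1, -81.5, 237.1]
tcp_rot: [0.0, 0.708, 0.706, -0.0]
contact_force: [0.9, -0.2, -0.0]
grip_width: 85.0
grip_force: 0.0
[503.  -3. 381.]
pepper_mill [([118.0, 84.0], 0.56, 'rackxy', [-249.0, -16.0])]
pepper_mill [([306.0, 217.0], 0.96, 'rackxy', [-261.0, -10.0]), ([217.0, 189.0], 0.8, 'rackxy', [4.0, 116.0])]
spice_jar [([360.0, 60.0], 0.78, 'rackxy', [-1.0, 41.0]), ([299.0, 306.0], 0.56, 'rackxy', [-12.0, -261.0])]
spice_jar [([240.0, 186.0], 0.81, 'rackxy', [-16.0, 47.0]), ([318.0, 163.0], 0.65, 'rackxy', [-12.0, -266.0])]
salt_shaker [([346.0, 136.0], 0.69, 'rackxy', [-0.0, -40.0])]
salt_shaker [([262.0, 179.0], 0.71, 'rackxy', [-14.0, -35.0])]
cocoa_jar [([329.0, 211.0], 0.81, 'rackxy', [-1.0, -127.0]), ([296.0, 305.0], 0.25, 'rackxy', [-17.0, -260.0])]
cocoa_jar [([285.0, 172.0], 0.8, 'rackxy', [-12.0, -123.0])]
lemon [([300.0, 307.0], 0.79, 'rackxy', [-11.0, -263.0])]
lemon [([319.0, 166.0], 0.73, 'rackxy', [-33.0, -252.0])]
mandarin [([210.0, 242.0], 0.93, 'rackxy', [-135.0, -185.0])]
mandarin [([322.0, 182.0], 0.54, 'rackxy', [-126.0, -184.0])]
(384, 800, 3)
```

View pics/end.png

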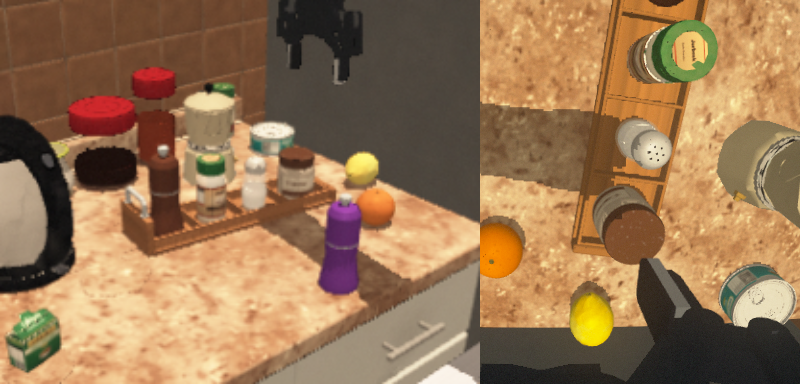

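All four stand upright in order (mill, spice jar, salt shaker, cocoa jar) from the handle end. The measured rack coordinates match the compartment centres, the lemon and mandarin measure where they were, and the green box was not touched.

```bash
python3 -c "
from station import env
print(env.finish_job())"
```

```text
the job is handed in; nothing more can be done
None
```

The job is handed in: the mill, spice jar, salt shaker and cocoa jar stand upright in the rack, ranked by height from the handle end, and the lemon, mandarin and green box look undisturbed in the final picture (no pass/fail verdict came back).

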